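# Load and shut a leaf drill jig on a copper handle strap

### The job

Get the copper handle strap ready for drilling in the steel jig on the bench: slide the black grip along its track so that it pushes the strap fully home against the end stop, swing the hinged aluminium leaf down over the strap, then take the red-handled locating pin out of the wooden tool block and push it down through the hole in the leaf into the hole in the base. Finish still gripping the red handle and bearing down on it, so that the pin is fully home and its collar holds the leaf pressed right shut against its springy pads; do not let go at the end. Leave the punches, the hammer and the copper pan alone.

Things in the scene. Friction and masses are not known exactly. Their poses are not given: they have to be found in the camera images.
- jig: Leaf drill jig: dark steel base fixed to the bench. Origin on the bench in mid nest; x along the nest to the end stop, y towards the hinge, z up; yaw up to 17 degrees either way. Block x -70 to 85, y -85 to 85, top 30 mm high. A 32 mm wide channel, floor 22 mm up, runs along x through it and back along a 64 mm wide bed (same heights) to x = -190. A keeper bar crosses it at x = -83, top 34 mm high.
- end_stop (a point): Middle of the fixed steel end stop's face that the strap must meet: jig x = +60, y = 0, z = 25 mm. The stop is 36 mm high.
- slide (a joint): Position of the pushing slide in the channel, m: 0 fully drawn back, grows towards the end stop (jig +x), 0.05 at most. The flat pushing face of its tongue is at jig x = -105 mm + value, so it reads 0.045 with the 120 mm strap home. About 2 N of friction; stays where left.
- slide_top (a point): Middle of the top of the slide's black grip: 20 mm long (along jig x), 24 mm wide (jig y), standing from 30 to 65.5 mm above the bench; 50 mm behind the pushing face.
- strap: Loose copper bar 120 x 30 x 6 mm, 0.19 kg, lying flat in the channel along jig x between slide and end stop. Origin at the middle of its underside, x along its length (parallel to jig x). Home when its end touches the stop: then its origin is over the jig's origin. Starts 12 to 35 mm short.
- leaf (a joint): Opening angle of the leaf, rad: 0 shut (level on the base), 1.2 to 1.55 at the start. Stiff hinge (0.3 N m): stays where left, does not fall. Two orange pads under it meet the strap at about 0.06 rad and from there push back like springs: fully shut needs about 13 N down at the pin hole, then it is hard against its stop; let go, it lifts to about 0.05 rad.
- hinge (a point): Middle of the hinge line, which runs along jig x at jig y = +65, z = 35 mm. The leaf is an aluminium plate 10 mm thick, 110 mm along jig x (-55 to 55), reaching 137 mm from this line, which lies halfway through its thickness. Shut, it covers jig y +57 to -72, top 40 mm high; opening lifts its -y edge.
- leaf_hole (a point): Centre of the top mouth of the 14 mm pin hole in the leaf: 115 mm from the hinge line, at jig x = 0, on the leaf's upper (outer) face, 5 mm outward of the hinge line.
- leaf_tab (a point): Middle of the outer face of the red thumb tab (34 x 18 x 6 mm) on the leaf's free edge: 144 mm from the hinge line, at jig x = +34 mm.
- base_hole (a point): Centre of the top mouth of the 14 mm hole in the base (jig x = 0, y = -50, z = 30 mm), right through the base; the leaf's hole stands over it when the leaf is shut.
- pin: Loose locating pin, 80 g, standing upright in one of the three holes of the tool block. Origin at the centre of the collar's underside, z up along the pin. Below: steel shank 12 mm diameter, 36 mm long, the last 12 mm tapering to 5 mm. Above: steel collar 34 mm diameter, 4 mm thick, then the red cylindrical handle, 30 mm diameter, 40 mm tall (4 to 44 mm above the origin).
- pin_tip (a point): The pin's tip, 36 mm below its origin.
- block: Fixed wooden tool block 190 x 70 x 45 mm, origin at the centre of its underside, x along its length; three upright 14 mm holes at x = -60, 0 and +60 mm hold the pin and the two punches in any order, each resting on the block's top.
- punch_long: Bystander: dark steel punch standing in the block, body 20 mm diameter, reaching 66 mm above the block. Origin where it rests on the block's top.
- punch_short: Bystander: dark steel punch standing in the block, body 20 mm diameter, reaching 48 mm above the block. Origin where it rests on the block's top.
- hammer: Bystander: hammer 290 mm long lying crosswise on the bench, to the left of the jig, its handle's end towards the jig; origin at its underside.
- pan: Bystander: open copper pan, 120 mm across plus two side handles, 75 mm high, near the robot on its left; origin at the centre of its underside.
There are look-alikes about, which are no part of the job. Of the things like the pin, leave any that is yellow; of the rest the larger one is meant. Several things have the shape of the strap; the one meant has the colours described above.

How it is judged:
On the way, in this order (a step that is already met when the one before it is completed fails the run):
1. the slide has pushed the strap home against the end stop (within 2.5 mm) (x of strap in the frame of jig above -0.0025 m and value of joint slide above 0.041 m), for 0.2 s.
2. the leaf is down over the strap, resting on its pads or nearly so (under 0.12 rad) (value of joint leaf below 0.12 rad), for 0.2 s.
3. the pin is through the leaf's hole and at least 8 mm into the base's hole (z of pin_tip in the frame of base_hole below -0.008 m and horizontal distance between pin and base_hole below 0.005 m), for 0.1 s.
At the end, for the whole second after the job is handed in: Leaf held pressed shut (under 0.015 rad); pin home through both holes (collar within 3 mm of the shut leaf, within 4 mm of the hole axis, upright within 0.08 rad) and at rest; strap within 3 mm of the end stop; fingers still gripping the pin (over 4 N) (value of joint leaf below 0.015 rad and z of pin in the frame of jig below 0.043 m and horizontal distance between pin and base_hole below 0.004 m and angle between the z axis of pin and the z axis of jig, either way round below 0.08 rad and x of strap in the frame of jig above -0.003 m and contact force between the fingers and pin above 4 N and linear speed of pin below 0.01 m/s); the arm keeps its last pose, push and grip.
It fails at once if a punch is pulled out of or knocked in the tool block (distance of any of punch_long, punch_short from where it was at the start of the episode above 0.015 m).
It fails at once if the hammer or the pan is moved (distance of any of hammer, pan from where it was at the start of the episode above 0.03 m).
It also fails if it takes over 72 s, if anything falls off the work surface, if the arm or the gripper's body presses on something with over 40 N, if the wrist force passes 120 N, or if a joint passes its speed limit or range.

### The arm

A 6-joint arm with a two-finger parallel gripper is mounted at the origin on the work surface. World frame = base frame: x ahead of the robot, y to its left, z up, the work surface at z = 0. Lengths are in m, angles in rad, forces in N, time in s.
With the tool pointing down it reaches from about 0.35 to 0.775 m from the base axis. Payload 5.5 kg.
Tool frame: the origin (TCP) lies midway between the tips of the shut fingers; the grasp point (between the pads) lies 19 mm behind it; z points along the fingers, y is the line along which they close (so a half turn about z gives the same grasp; the last joint's range is limited). The gripper opens to 85 mm and grips with 20 to 120 N. Pads are 22 mm wide; open, the fingers measure 114 mm over their backs; the gripper's body (76 mm by 85 mm) begins 54 mm behind the grasp point. The pads swing forward as they close: fully open they stand 13 mm farther back than shut.
Start: joints at [0.965, 0.313, 0.046, 1.304, 0, 1.431], TCP at [0.258, 0.514, 0.231] pointing down, gripper open.
Joint ranges: [-2.76, 2.76], [-0.86, 1.69], [-1.03, 1.26], [-2.2, 2.34], [-1.47, 1.5], [-3.14, 3.14]. Speed limits (rad/s): [2.57, 2.57, 3.14, 3.14, 3.14, 3.14].

### API

Orientations are given as a unit quaternion [w, x, y, z].
In Python, from workcell import telemetry, imaging, env gives the robot as it stands. The module is installed in compiled form; this text tells all that it offers.
- The arm moves only by the tool step_arm, never from a script. Its argument "moves" is a list of rows, each a list of 3 entries, a list of its own where there are three numbers: the shift along the tool's x, y, z in mm, then the turn, a rotation vector about the tool's x, y, z in rad, then the finger opening in mm, from 0 to 85.4. A call has 1 to 8 rows; each row is the pose to reach, as a shift and turn from the pose commanded when the call began, along the tool's axes at that moment; what a row does not reach only later rows make up. A row lasts 1/12 s, in which the tool goes at most 41.7 mm and 7.16 degrees, less where a joint would pass 70% of its speed; a pose out of reach is approached as far as the arm can. A call with a gripper value outside its range is refused whole. The fingers move at their own pace and stop on an object; "grip_force" is the grip in N (left out, the last holds). Time passes only in rows, so rows that repeat a pose let the fingers close. It gives the time, the measured TCP pose, the force, the opening and the grip force at its end, in the units of the state.
- telemetry.get_state(): the state, without advancing time (a new reading comes with each control period).
- imaging.read_camera(name): name is "scene" or "top" or "wrist"; returns the picture (480x640x3 uint8, red, green, blue); there is no depth.
- imaging.camera_params(name): a dict with "camera_matrix" (3x3 intrinsics, pixels), "pose" (4x4, takes a point from camera to world coordinates). Camera axes: x right, y up, looking along -z (the intrinsics and any distortion apply to the point x, -y, -z); pixel columns grow to the right and rows downward; lengths in m; the calibration is good to about 2 mm. A picture is of the moment at which its call begins: read the wrist's pose just before it. camera_params takes no time and is no camera call; for the wrist camera it gives the pose at the moment of the call.
- env.hand_in(): hands the job in; it is judged then, once.
The state is a dict: "clock": time; "joint_pos": joint angles; "qvel": joint speeds; "tau": joint torques, N m; "tcp_pos": TCP position; "orientation": TCP orientation; "wrist_force": force on the tool from outside, world axes, zero at the start; "ft_torque": the same for the moment, N m; "finger_gap": finger opening in m; "grip_force": force on a finger pad.
Only numpy, scipy, OpenCV 4.12 (cv2) and the standard library are available. Lean on these libraries where they do the work, as an engineer would, in place of code of your own. Each camera call takes 0.05 s, during which the arm holds its last target. There are 200 camera calls.

## Working session

There is one attempt and no reset: what is moved stays moved. The work goes in short steps, Python scripts to look and compute and a tool call to move; the robot and the scene stay as the last step left them, time stands still between calls to the robot, and variables do not carry over. Pictures are saved under pics/ and viewed, at most 10 in all, crops included, and the job is handed in when it is done.

Besides the shell and the picture viewer there is one more tool, called after "Emit:" as name([rows], argument=value, ...), one row to a line, values as JSON. step_arm: Moves the arm, as the interface text tells. Its arguments: {"type":"object","properties":{"moves":{"type":"array"},"grip_force":{"type":"number"}},"required":["moves"]}

```bash
mkdir -p pics; python3 - <<'E'
from workcell import telemetry, imaging
import cv2,numpy as np
np.set_printoptions(precision=4,suppress=True)
for n in ("scene","top"):
    cv2.imwrite(f"pics/{n}0.png",imaging.read_camera(n)[:,:,::-1])
    p=imaging.camera_params(n); print(n,p)
print(telemetry.get_state())
E
```

```text
scene {'camera_matrix': array([[433.3188,   0.    , 326.5532],
       [  0.    , 433.3188, 240.8103],
       [  0.    ,   0.    ,   1.    ]]), 'pose': array([[ 0.8125, -0.4625,  0.3549,  0.8531],
       [ 0.5829,  0.6369, -0.5046, -0.3599],
       [ 0.0074,  0.6169,  0.787 ,  0.7453],
       [ 0.    ,  0.    ,  0.    ,  1.    ]])}
top {'camera_matrix': array([[464.8539,   0.    , 323.6104],
       [  0.    , 464.8539, 232.053 ],
       [  0.    ,   0.    ,   1.    ]]), 'pose': array([[-0.0063,  0.9985, -0.0547,  0.4879],
       [-0.9998, -0.0052,  0.0202,  0.0733],
       [ 0.0199,  0.0548,  0.9983,  1.2232],
       [ 0.    ,  0.    ,  0.    ,  1.    ]])}
{'clock': 0.1, 'joint_pos': array([ 0.9654,  0.314 ,  0.0451,  1.3036, -0.    ,  1.4312]), 'qvel': array([-0.0004,  0.0018,  0.0028,  0.0003, -0.0013, -0.0001]), 'tau': array([  0.0033, -48.1725,  29.9244,   0.0127,  -0.0001,   0.    ]), 'tcp_pos': array([0.258 , 0.5134, 0.2305]), 'orientation': array([-0.0003,  0.2308,  0.973 , -0.0008]), 'wrist_force': array([-1.0546, -0.5048, -0.3239]), 'ft_torque': array([-0.0041,  0.0127, -0.0064]), 'grip_force': 0.0, 'finger_gap': 0.0853186117923742}
```

View pics/scene0.png

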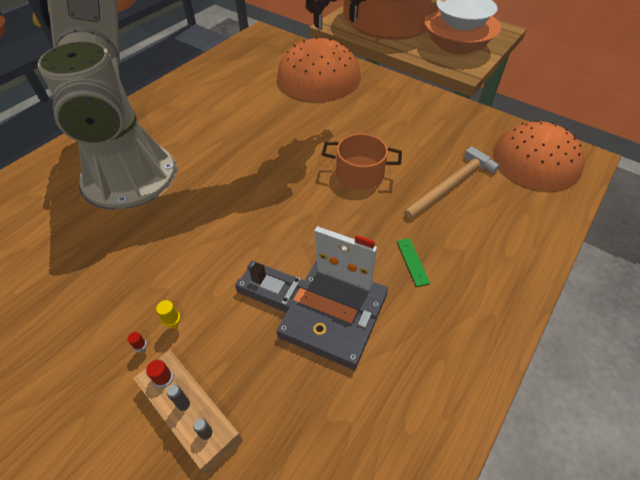

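View pics/top0.png

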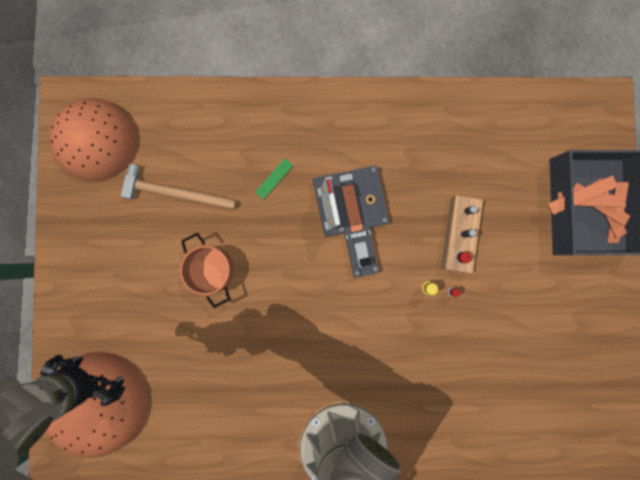

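Scene: the jig is around (320,300), with its leaf open, and the block's red pin is at (158,372). In the top view the jig block corners are about (313,180), (378,166), (391,223) and (327,236), the black grip is at (365,262) and the red pin is at (465,257). Next I enlarge these areas for better picks.

```bash
python3 - <<'E'
import cv2,numpy as np
s=cv2.imread("pics/scene0.png");t=cv2.imread("pics/top0.png")
def z(im,x,y,w,h,k):
    c=cv2.resize(im[y:y+h,x:x+w],None,fx=k,fy=k,interpolation=cv2.INTER_CUBIC)
    for i in range(0,w,20): cv2.putText(c,str(x+i),(i*k,8),0,.3,(255,255,255),1); cv2.line(c,(i*k,10),(i*k,14),(255,255,255),1)
    for j in range(0,h,20): cv2.putText(c,str(y+j),(0,j*k+4),0,.3,(255,255,255),1)
    return c
a=z(t,305,155,100,125,4); b=z(s,230,225,165,145,2) 
m=np.zeros((600,800,3),np.uint8); m[:500,:400]=a
b=cv2.resize(b,(400,352)); m[:b.shape[0],400:800]=b
c=z(t,440,190,60,80,3); m[355:595,400:580]=c
d=z(s,130,350,110,115,2); m[355:585,580:800]=d
cv2.imwrite("pics/m1.png",m)
E
```

```text
(no output)
```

View pics/m1.png

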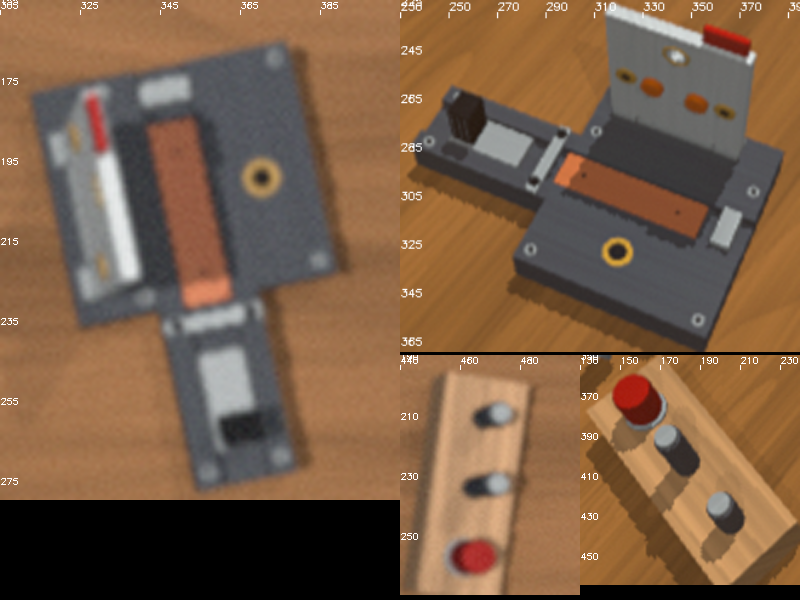

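The montage shows, in full-image pixels:

| Feature | Top | Scene |
|---|---|---|
| Base hole | (370.5,199.3) | (319.9,329) |
| Jig corners | (313.3,178.8), (375.8,165.5), (388.8,223), (325.5,236.3) | – |
| Grip top | (365.8,262) | – |
| Pin handle top | (465.7,257.3) | about (157,370) |

The strap is copper, with its end under the keeper bar. The pin is the red one in the block's near hole.

```bash
cat > h.py <<'E'
from workcell import telemetry, imaging
import cv2,numpy as np
from scipy.optimize import least_squares
from scipy.spatial.transform import Rotation as R
np.set_printoptions(precision=4,suppress=True)
def proj(p,P):
    K=p["camera_matrix"];T=np.linalg.inv(p["pose"]);c=T[:3,:3]@np.array(P).T+T[:3,3:4]
    return np.array([K[0,0]*c[0]/-c[2]+K[0,2],K[1,1]*-c[1]/-c[2]+K[1,2]]).T
def ray(p,uv,z):
    K=p["camera_matrix"];d=p["pose"][:3,:3]@np.array([(uv[0]-K[0,2])/K[0,0],-(uv[1]-K[1,2])/K[1,1],-1])
    o=p["pose"][:3,3];return o+d*(z-o[2])/d[2]
def jig2w(j,P):
    P=np.atleast_2d(np.array(P,float))/1000;c,s=np.cos(j[2]),np.sin(j[2])
    return np.c_[j[0]+c*P[:,0]-s*P[:,1],j[1]+s*P[:,0]+c*P[:,1],P[:,2]]
def fit(obs,x0=(.56,.05,.2)):
    f=lambda j:np.concatenate([(proj(p,jig2w(j,P))-uv).ravel() for p,P,uv in obs])
    return least_squares(f,x0,loss="soft_l1")
E
python3 - <<'E'
from h import *
t=imaging.camera_params("top");s=imaging.camera_params("scene")
o=[(t,[[0,-50,30],[85,85,30],[85,-85,30],[-70,-85,30],[-70,85,30],],np.array([[370.5,199.25],[313.25,178.75],[375.75,165.5],[388.75,223],[325.5,236.25]])),
(s,[[0,-50,30],[85,85,30],[-70,-85,30],[85,-85,30]],np.array([[319.9,329],[388,287.7],[277.4,331],[355,363.3]]))]
for oo in (o,o[:1],o[1:]):
    r=fit(oo);print(r.x,r.fun)
j=fit(o).x
g=ray(t,(365.75,262),.0655);print("grip",g)
c,sn=np.cos(j[2]),np.sin(j[2]);d=g[:2]-j[:2];print("grip jig",c*d[0]+sn*d[1],-sn*d[0]+c*d[1])
print("slide_top at 0",jig2w(j,[-155,0,65.5]))
print("pin",ray(t,(465.7,257.3),.089),ray(s,(157+0,368),.089))
print("ends",ray(t,(463,270),.045))
for a in (1.2,1.35,1.5): print(a,proj(s,jig2w(j,[[34,65-144*np.cos(a)+0*np.sin(a),35+144*np.sin(a)]])),proj(t,jig2w(j,[[34,65-144*np.cos(a),35+144*np.sin(a)]])))
print(R.from_quat(telemetry.get_state()["orientation"],scalar_first=True).as_matrix())
w=imaging.camera_params("wrist");st=telemetry.get_state();Rt=R.from_quat(st["orientation"],scalar_first=True).as_matrix()
print("cam in tool",Rt.T@(w["pose"][:3,3]-st["tcp_pos"]),Rt.T@w["pose"][:3,:3],w["camera_matrix"])
E
```

```text
[ 0.6275 -0.0238  0.2059] [ 0.0448 -0.0278 -0.6408 -0.6933  0.8683 -0.8991  0.8503 -0.2029 -0.2622
  0.3457 -0.5182 -0.4517  0.1241 -0.8257 -1.3841 -0.731   1.0323  0.6504]
[ 0.6267 -0.0234  0.2065] [-0.1196  0.2531 -0.821  -0.3769  0.6828 -0.6249  0.7011  0.0675 -0.4057
  0.6587]
[ 0.6281 -0.0242  0.2056] [-0.3464 -0.1298  0.3301 -0.5294 -1.2331 -0.4174  1.2231  1.0177]
grip [ 0.4761 -0.0546  0.0655]
grip jig -0.1544592102195197 0.0008264966671274257
slide_top at 0 [[ 0.4757 -0.0555  0.0655]]
pin [ 0.4862 -0.2977  0.089 ] [ 0.4901 -0.2993  0.089 ]
ends [ 0.454  -0.3044  0.045 ]
1.2 [[354.0531 264.7547]] [[347.9234 182.8149]]
1.35 [[358.9247 253.0939]] [[339.2574 184.2414]]
1.5 [[363.7141 242.517 ]] [[330.1232 185.9664]]
[[-0.8935  0.4491 -0.0009]
 [ 0.4491  0.8935 -0.0014]
 [ 0.0002 -0.0017 -1.    ]]
cam in tool [ 0.0699  0.0003 -0.144 ] [[ 0.0003  0.9622  0.2722]
 [ 1.     -0.0005  0.0007]
 [ 0.0008  0.2722 -0.9622]] [[380.9141   0.     324.7681]
 [  0.     380.9141 241.2649]
 [  0.       0.       1.    ]]
```

```bash
cat >> h.py <<'E'
def go(pos,ang,tilt=None):
    """shift (mm) and rotvec in the tool frame to reach pos with tool down, tool x at world angle ang"""
    st=telemetry.get_state();Rt=R.from_quat(st["orientation"],scalar_first=True)
    x=np.array([np.cos(ang),np.sin(ang),0]);z=np.array([0,0,-1.]);G=R.from_matrix(np.c_[x,np.cross(z,x),z])
    if tilt is not None: G=R.from_rotvec(tilt)*G
    print("shift",(Rt.inv().apply(np.array(pos)-st["tcp_pos"])*1000).round(1),"rot",(Rt.inv()*G).as_rotvec().round(3))
E
python3 -c "
from h import *
go([.475,-.055,.17],np.pi+.206)"
```

```text
shift [-449.2 -410.2   61.1] rot [-0.002 -0.001 -0.672]
```

Emit:
step_arm([
  [[-449,-410,61],[-0.002,-0.001,-0.672],85],
  [[-449,-410,61],[-0.002,-0.001,-0.672],85],
  [[-449,-410,61],[-0.002,-0.001,-0.672],85],
  [[-449,-410,61],[-0.002,-0.001,-0.672],85],
  [[-449,-410,61],[-0.002,-0.001,-0.672],85],
  [[-449,-410,61],[-0.002,-0.001,-0.672],85],
  [[-449,-410,61],[-0.002,-0.001,-0.672],85],
  [[-449,-410,61],[-0.002,-0.001,-0.672],85],
])

```text
clock: 0.77
tcp_pos: [0.3712, 0.2176, 0.1994]
orientation: [0.001, -0.103, 0.995, 0.001]
wrist_force: [1.9, 0.2, -0.5]
finger_gap: 0.0849
grip_force: 0.0
```

```bash
python3 -c "
from h import *
go([.475,-.055,.17],np.pi+.206)"
```

```text
shift [ -45.4 -288.2   29. ] rot [0.002 0.001 0.001]
```

Emit:
step_arm([
  [[-45,-288,29],[0,0,0],85],
  [[-45,-288,29],[0,0,0],85],
  [[-45,-288,29],[0,0,0],85],
  [[-45,-288,29],[0,0,0],85],
  [[-45,-288,29],[0,0,0],85],
  [[-45,-288,29],[0,0,0],85],
  [[-45,-288,29],[0,0,0],85],
  [[-45,-288,29],[0,0,0],85],
])

```text
clock: 1.43
tcp_pos: [0.4767, -0.0594, 0.1695]
orientation: [0.001, -0.099, 0.995, -0.0]
wrist_force: [0.3, -0.7, 0.2]
finger_gap: 0.085
grip_force: 0.0
```

```bash
python3 - <<'E'
from h import *
st=telemetry.get_state();p=imaging.camera_params("wrist");im=imaging.read_camera("wrist")[:,:,::-1].copy()
j=(.6275,-.0238,.2059)
for P in ([-155,0,65.5],[-165,12,65.5],[-145,-12,65.5],[-190,32,30],[-190,-32,30],[-70,-85,30],[-70,85,30],[-83,0,34],[0,-50,30]):
    u=proj(p,jig2w(j,[P]))[0];print(P,u);cv2.drawMarker(im,tuple(int(v) for v in u),(0,255,0),0,8,1)
cv2.imwrite("pics/w1.png",im);print(st["tcp_pos"],st["clock"])
go([.4757,-.0555,.034],np.pi+.206)
E
```

```text
[-155, 0, 65.5] [330.0109 240.0903]
[-165, 12, 65.5] [347.9266 225.5884]
[-145, -12, 65.5] [312.4786 254.2819]
[-190, 32, 30] [372.6034 181.3072]
[-190, -32, 30] [286.1312 181.8392]
[-70, -85, 30] [227.0448 327.9365]
[-70, 85, 30] [432.7508 326.9603]
[-83, 0, 34] [329.8044 315.3915]
[0, -50, 30] [273.0192 399.5117]
[ 0.4767 -0.0594  0.1695] 1.4333
shift [ -0.6   0.9 135.5] rot [ 0.001  0.001 -0.006]
```

View pics/w1.png

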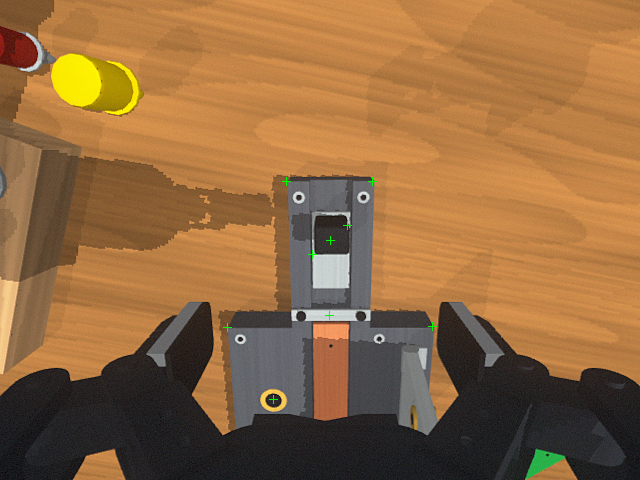

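The overlay matches: the base hole and jig corners agree to about 1 px, with the grip at (331,233). I descend on the grip.

Emit:
step_arm([
  [[-1,1,40],[0,0,0],60],
  [[-1,1,80],[0,0,0],60],
  [[-1,1,115],[0,0,0],60],
  [[-1,1,135],[0,0,0],60],
  [[-1,1,135],[0,0,0],60],
  [[-1,1,135],[0,0,0],20],
  [[-1,1,135],[0,0,0],15],
  [[-1,1,135],[0,0,0],15],
], grip_force=40)

```text
clock: 2.15
tcp_pos: [0.4776, -0.0542, 0.0377]
orientation: [0.002, -0.103, 0.995, -0.003]
wrist_force: [3.1, -23.8, -6.9]
finger_gap: 0.0242
grip_force: 11.4
```

Emit:
step_arm([
  [[0,0,0],[0,0,0],15],
  [[0,0,0],[0,0,0],15],
  [[0,0,0],[0,0,0],15],
  [[0,0,0],[0,0,0],15],
])

```text
clock: 2.48
tcp_pos: [0.478, -0.0547, 0.0378]
orientation: [0.003, -0.102, 0.995, -0.002]
wrist_force: [1.1, -9.9, -2.8]
finger_gap: 0.0233
grip_force: 42.5
```

```bash
python3 - <<'E'
from h import *
j=(.6275,-.0238,.2059)
st=telemetry.get_state();print(st["tcp_pos"],st["wrist_force"],st["finger_gap"],st["grip_force"])
t=jig2w(j,[-110,0,34])[0];go(t,np.pi+.206)
E
```

```text
[ 0.478  -0.0547  0.0378] [ 1.1332 -9.8891 -2.7865] 0.023317381538737244 42.501423954963684
shift [-42.6  -0.3   4. ] rot [-0.005  0.005 -0.001]
```

Emit:
step_arm([
  [[-5,0,0],[0,0,0],15],
  [[-10,0,0],[0,0,0],15],
  [[-15,0,0],[0,0,0],15],
  [[-20,0,0],[0,0,0],15],
  [[-25,0,0],[0,0,0],15],
  [[-30,0,0],[0,0,0],15],
  [[-35,0,0],[0,0,0],15],
  [[-39,0,0],[0,0,0],15],
])

```text
clock: 3.15
tcp_pos: [0.5153, -0.047, 0.0378]
orientation: [0.002, -0.102, 0.995, -0.003]
wrist_force: [-2.0, -11.8, 0.6]
finger_gap: 0.0232
grip_force: 42.8
```

Emit:
step_arm([
  [[-1,0,0],[0,0,0],15],
  [[-2,0,0],[0,0,0],15],
  [[-3,0,0],[0,0,0],15],
  [[-4,0,0],[0,0,0],15],
  [[-5,0,0],[0,0,0],15],
  [[-6,0,0],[0,0,0],15],
  [[-6,0,0],[0,0,0],15],
  [[-6,0,0],[0,0,0],15],
])

```text
clock: 3.82
tcp_pos: [0.5207, -0.0459, 0.0378]
orientation: [0.002, -0.102, 0.995, -0.003]
wrist_force: [-2.0, -11.4, -0.6]
finger_gap: 0.0233
grip_force: 43.0
```

Emit:
step_arm([
  [[-0.5,0,0],[0,0,0],15],
  [[-1,0,0],[0,0,0],15],
  [[-1.5,0,0],[0,0,0],15],
  [[-2,0,0],[0,0,0],15],
  [[-2.5,0,0],[0,0,0],15],
  [[-3,0,0],[0,0,0],15],
  [[-3,0,0],[0,0,0],15],
  [[-3,0,0],[0,0,0],15],
])

```text
clock: 4.48
tcp_pos: [0.5207, -0.0459, 0.0377]
orientation: [-0.001, -0.101, 0.995, -0.003]
wrist_force: [-10.5, -14.4, 7.1]
finger_gap: 0.0236
grip_force: 43.9
```

Contact with the stop shows: travel halted at 0.5207 and the force rose. I release and retreat upward.

Emit:
step_arm([
  [[3,0,0],[0,0,0],15],
  [[3,0,0],[0,0,0],60],
  [[3,0,0],[0,0,0],60],
  [[3,0,0],[0,0,0],60],
  [[3,0,-40],[0,0,0],60],
  [[3,0,-80],[0,0,0],60],
  [[3,0,-120],[0,0,0],60],
  [[3,0,-160],[0,0,0],60],
])

```text
clock: 5.15
tcp_pos: [0.5189, -0.0423, 0.1979]
orientation: [0.001, -0.103, 0.995, 0.001]
wrist_force: [1.2, -0.0, -0.7]
finger_gap: 0.0599
grip_force: 0.0
```

```bash
python3 - <<'E'
from h import *
j=(.6275,-.0238,.2059)
st=telemetry.get_state();p=imaging.camera_params("wrist");cv2.imwrite("pics/w2.png",imaging.read_camera("wrist")[:,:,::-1])
im=imaging.read_camera("top")[:,:,::-1]; cv2.imwrite("pics/t2.png",im)
print(st["tcp_pos"]); [print(P,proj(p,jig2w(j,[P]))[0]) for P in ([-60,-15,28],[-60,15,28],[-105+45-50,0,65.5],[-120,0,65.5],[-83,0,34])]
go(jig2w(j,[25,97,240])[0],np.pi+.206)
E
```

```text
[ 0.5189 -0.0423  0.1979]
[-60, -15, 28] [301.92   274.7805]
[-60, 15, 28] [336.0813 274.815 ]
[-110, 0, 65.5] [318.1359 230.0608]
[-120, 0, 65.5] [318.0908 216.9617]
[-83, 0, 34] [318.8312 251.8608]
shift [-131.5   94.5  -35.1] rot [-0.004  0.014  0.001]
```

View pics/w2.png

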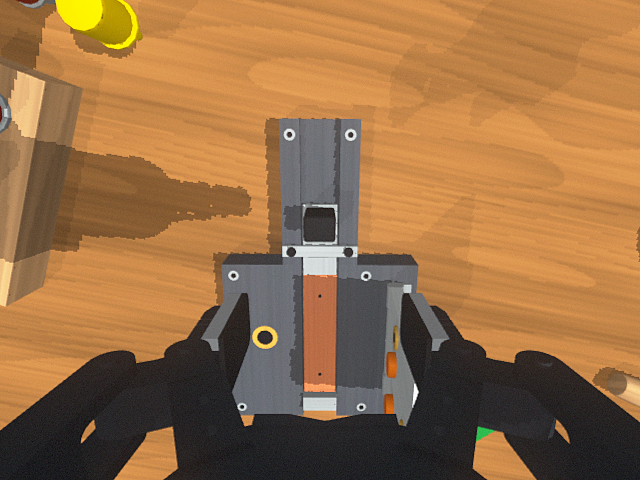

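The strap's rear end is at row 275, where home predicts 274.8, and it meets the stop at (319,395). Step 1 is done. Next is the leaf: up and over behind it with closed fingers.

Emit:
step_arm([
  [[0,0,-40],[0,0,0],30],
  [[-40,0,-40],[0,0,0],0],
  [[-75,20,-40],[0,0,0],0],
  [[-105,45,-40],[0,0,0],0],
  [[-131,75,-40],[0,0,0],0],
  [[-131,95,-40],[0,0,0],0],
  [[-131,95,-40],[0,0,0],0],
  [[-131,95,-40],[0,0,0],0],
])

```text
clock: 5.92
tcp_pos: [0.6276, 0.0785, 0.2356]
orientation: [0.0, -0.104, 0.995, 0.001]
wrist_force: [0.3, -0.2, 0.5]
finger_gap: 0.0001
grip_force: 0.0
```

```bash
python3 - <<'E'
from h import *
j=(.6275,-.0238,.2059)
go(jig2w(j,[25,97,150])[0],np.pi+.206)
for a in np.arange(1.5,0,-.1): print(a.round(2),"TCP rel start: y",round(65-115*np.cos(a)+5*np.sin(a)+14.5-97,1),"z",round(-(35+115*np.sin(a)+5*np.cos(a)-150),1))
E
```

```text
shift [-3.9 -3.2 85.6] rot [0.002 0.001 0.003]
1.5 TCP rel start: y -20.6 z -0.1
1.4 TCP rel start: y -32.1 z 0.8
1.3 TCP rel start: y -43.4 z 2.9
1.2 TCP rel start: y -54.5 z 6.0
1.1 TCP rel start: y -65.2 z 10.2
1.0 TCP rel start: y -75.4 z 15.5
0.9 TCP rel start: y -85.1 z 21.8
0.8 TCP rel start: y -94.0 z 29.0
0.7 TCP rel start: y -102.2 z 37.1
0.6 TCP rel start: y -109.6 z 45.9
0.5 TCP rel start: y -116.0 z 55.5
0.4 TCP rel start: y -121.5 z 65.6
0.3 TCP rel start: y -125.9 z 76.2
0.2 TCP rel start: y -129.2 z 87.3
0.1 TCP rel start: y -131.4 z 98.5
```

Emit:
step_arm([
  [[-4,-3,40],[0,0,0],0],
  [[-4,-3,75],[0,0,0],0],
  [[-4,-3,86],[0,0,0],0],
  [[-4,-3,86],[0,0,0],0],
  [[-4,-13,86],[0,0,0],0],
  [[-4,-23,86],[0,0,0],0],
  [[-4,-33,86],[0,0,0],0],
  [[-4,-43,88],[0,0,0],0],
])

```text
clock: 6.58
tcp_pos: [0.6422, 0.0345, 0.1503]
orientation: [0.003, -0.103, 0.995, 0.001]
wrist_force: [-0.3, 1.4, 2.7]
finger_gap: -0.0003
grip_force: 1.1
```

Emit:
step_arm([
  [[0,0,0],[0,0,0],0],
  [[0,-11,3],[0,0,0],0],
  [[0,-22,7],[0,0,0],0],
  [[0,-32,12],[0,0,0],0],
  [[0,-42,18],[0,0,0],0],
  [[0,-51,25],[0,0,0],0],
  [[0,-59,34],[0,0,0],0],
  [[0,-66,43],[0,0,0],0],
])

```text
clock: 7.25
tcp_pos: [0.6543, -0.0301, 0.1035]
orientation: [0.001, -0.103, 0.995, 0.001]
wrist_force: [0.7, 0.5, 2.2]
finger_gap: -0.0001
grip_force: 0.7
```

```bash
python3 - <<'E'
from h import *
j=(.6275,-.0238,.2059)
st=telemetry.get_state();d=(st["tcp_pos"]-np.r_[j[:2],0]);print(st["wrist_force"],"jig",R.from_rotvec([0,0,-j[2]]).apply(d)*1000)
im=imaging.read_camera("scene")[180:400,200:440,::-1]
cv2.imwrite("pics/s3.png",cv2.resize(im,None,fx=2.5,fy=2.5))
E
```

```text
[0.69   0.5481 2.173 ] jig [ 24.957  -11.6458 103.4631]
```

View pics/s3.png

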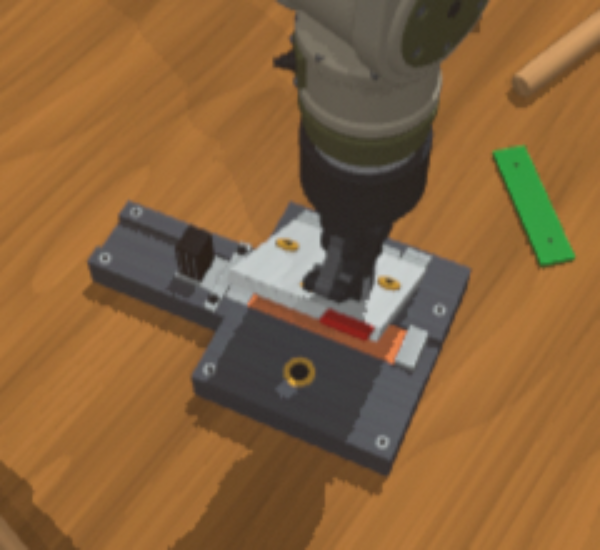

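The leaf (red tab at (347,323)) is being pushed down, now at about 0.58 rad. I continue the arc.

Emit:
step_arm([
  [[0,-7,10],[0,0,0],0],
  [[0,-12,20],[0,0,0],0],
  [[0,-17,30],[0,0,0],0],
  [[0,-20,40],[0,0,0],0],
  [[0,-22,49],[0,0,0],0],
  [[0,-23,56],[0,0,0],0],
  [[0,-23,59],[0,0,0],0],
  [[0,-23,60],[0,0,0],0],
])

```text
clock: 7.97
tcp_pos: [0.6589, -0.0517, 0.0444]
orientation: [0.0, -0.103, 0.995, 0.0]
wrist_force: [-1.0, -3.3, 4.7]
finger_gap: -0.0001
grip_force: 2.0
```

Emit:
step_arm([
  [[0,0,0],[0,0,0],0],
  [[0,0,0],[0,0,0],0],
  [[0,0,0],[0,0,0],0],
])

```text
clock: 8.22
tcp_pos: [0.6592, -0.0508, 0.0448]
orientation: [0.001, -0.103, 0.995, 0.001]
wrist_force: [0.3, -1.0, 0.1]
finger_gap: 0.0003
grip_force: 0.2
```

Emit:
step_arm([
  [[0,0,2],[0,0,0],0],
  [[0,0,3],[0,0,0],0],
  [[0,0,3],[0,0,0],0],
  [[0,0,3],[0,0,0],0],
  [[0,0,3],[0,0,0],0],
  [[0,0,-30],[0,0,0],0],
  [[0,0,-70],[0,0,0],40],
  [[0,0,-110],[0,0,0],60],
])

```text
clock: 8.88
tcp_pos: [0.6577, -0.0508, 0.1546]
orientation: [-0.001, -0.103, 0.995, 0.002]
wrist_force: [1.2, -0.6, -0.3]
finger_gap: 0.0238
grip_force: 0.0
```

```bash
python3 - <<'E'
from h import *
go([.50,-.2985,.19],np.pi-.148)
E
```

```text
shift [ 205.2 -210.   -35.9] rot [ 0.003 -0.002  0.355]
```

Emit:
step_arm([
  [[10,-10,-36],[0,0,0.1],85],
  [[205,-210,-36],[0,0,0.355],85],
  [[205,-210,-36],[0,0,0.355],85],
  [[205,-210,-36],[0,0,0.355],85],
  [[205,-210,-36],[0,0,0.355],85],
  [[205,-210,-36],[0,0,0.355],85],
  [[205,-210,-36],[0,0,0.355],85],
  [[205,-210,-36],[0,0,0.355],85],
])

```text
clock: 9.55
tcp_pos: [0.4994, -0.3012, 0.19]
orientation: [0.001, 0.075, 0.997, 0.001]
wrist_force: [-0.4, -0.4, -1.4]
finger_gap: 0.0849
grip_force: 0.0
```

Emit:
step_arm([
  [[0,0,0],[0,0,0],85],
  [[0,0,0],[0,0,0],85],
  [[0,0,0],[0,0,0],85],
])

```text
clock: 9.8
tcp_pos: [0.5013, -0.2986, 0.1899]
orientation: [0.001, 0.074, 0.997, 0.001]
wrist_force: [-0.0, 0.3, 0.6]
finger_gap: 0.0852
grip_force: 0.0
```

```bash
python3 - <<'E'
from h import *
st=telemetry.get_state();p=imaging.camera_params("wrist");im=imaging.read_camera("wrist")
cv2.imwrite("pics/w4.png",im[:,:,::-1]);print(st["tcp_pos"])
h=cv2.cvtColor(im,cv2.COLOR_RGB2HSV);m=(((h[...,0]<6)|(h[...,0]>174))&(h[...,1]>170)).astype(np.uint8)
n,l,s,c=cv2.connectedComponentsWithStats(m)
for i in range(1,n):
    if s[i,4]>150: print(s[i],c[i],ray(p,c[i],.08))
for P in ([.487,-.2985,.089],[.487,-.2985,.049]): print(proj(p,[P]))
E
```

```text
[ 0.5013 -0.2986  0.1899]
[308  60  32  37 868] [323.78   77.379] [ 0.3995 -0.2833  0.08  ]
[ 296  190   44   50 1608] [317.8402 216.0342] [ 0.4852 -0.3003  0.08  ]
[570 365  20  16 162] [577.5123 372.321 ] [ 0.636  -0.1216  0.08  ]
[[320.7074 221.1288]]
[[321.1484 209.4201]]
```

View pics/w4.png

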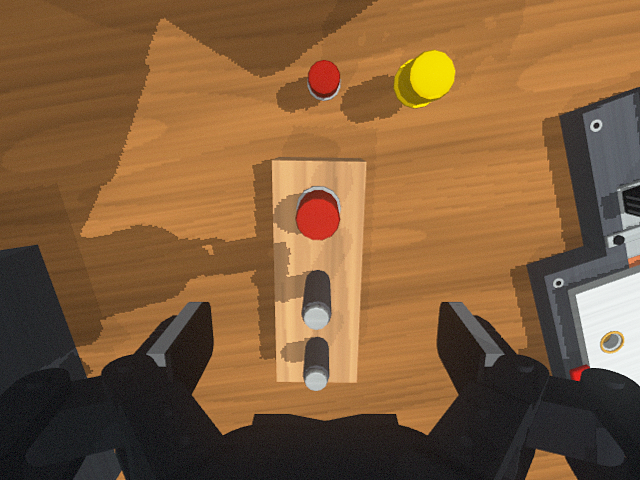

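The pin's red handle top is centred at about (318,218) px. The punches are at (317,315) and (316,378), both along the block and clear of the finger line.

```bash
python3 - <<'E'
from h import *
p=imaging.camera_params("wrist")
t=ray(p,(318,218),.089);print(t)
t[2]=.053;go(t,np.pi-.148)
E
```

```text
[ 0.485  -0.2995  0.089 ]
shift [ 16.5  -4.2 136.9] rot [0.003 0.001 0.   ]
```

Emit:
step_arm([
  [[16,-3,0],[0,0,0],80],
  [[16,-3,40],[0,0,0],70],
  [[16,-3,80],[0,0,0],70],
  [[16,-3,115],[0,0,0],70],
  [[16,-3,137],[0,0,0],70],
  [[16,-3,137],[0,0,0],60],
  [[16,-3,137],[0,0,0],45],
  [[16,-3,137],[0,0,0],38],
])

```text
clock: 10.52
tcp_pos: [0.4866, -0.2992, 0.0545]
orientation: [0.001, 0.073, 0.997, 0.0]
wrist_force: [0.5, 0.7, 1.2]
finger_gap: 0.0384
grip_force: 0.0
```

Emit:
step_arm([
  [[0,0,0],[0,0,0],34],
  [[0,0,0],[0,0,0],30],
  [[0,0,0],[0,0,0],26],
  [[0,0,0],[0,0,0],20],
  [[0,0,0],[0,0,0],20],
  [[0,0,0],[0,0,0],20],
], grip_force=80)

```text
clock: 11.02
tcp_pos: [0.4868, -0.3005, 0.0556]
orientation: [0.003, 0.074, 0.997, -0.0]
wrist_force: [-0.7, 0.2, 5.4]
finger_gap: 0.0285
grip_force: 78.4
```

Emit:
step_arm([
  [[0,0,-15],[0,0,0],20],
  [[0,0,-30],[0,0,0],20],
  [[0,0,-50],[0,0,0],20],
  [[0,0,-75],[0,0,0],20],
  [[0,0,-95],[0,0,0],20],
  [[0,0,-95],[0,0,0],20],
  [[0,0,-95],[0,0,0],20],
  [[0,0,-95],[0,0,0],20],
])

```text
clock: 11.68
tcp_pos: [0.4848, -0.2994, 0.1478]
orientation: [0.001, 0.074, 0.997, 0.001]
wrist_force: [0.8, 0.5, -2.0]
finger_gap: 0.028
grip_force: 80.4
```

```bash
python3 - <<'E'
from h import *
j=(.6275,-.0238,.2059)
st=telemetry.get_state();p=imaging.camera_params("wrist");im=imaging.read_camera("wrist")
cv2.imwrite("pics/w5.png",im[:,:,::-1]);T=st["tcp_pos"];print(st)
Rt=R.from_quat(st["orientation"],scalar_first=True)
for P in ([0,0,-33.4],[0,0,10.6],[0,0,46.6]): print(P,proj(p,[T+Rt.apply(np.array(P)/1000)]))
hole=jig2w(j,[0,-50,40])[0];print(hole);go([hole[0],hole[1],.15],np.pi-.148);go([hole[0],hole[1],.15],np.pi+.206)
E
```

```text
{'clock': 11.6833, 'joint_pos': array([-0.6954,  0.3402, -0.1237,  1.107 ,  0.0023, -0.5464]), 'qvel': array([ 0.0008,  0.018 , -0.0213, -0.0003, -0.0001,  0.0009]), 'tau': array([  0.0023, -49.9976,  29.8894,  -0.0466,   0.0091,   0.0002]), 'tcp_pos': array([ 0.4848, -0.2994,  0.1478]), 'orientation': array([0.0006, 0.0744, 0.9972, 0.001 ]), 'wrist_force': array([ 0.807 ,  0.5264, -2.0246]), 'ft_torque': array([0.0282, 0.0325, 0.0407]), 'grip_force': 80.41259765625, 'finger_gap': 0.028042038164490263}
[0, 0, -33.4] [[323.2743 353.8457]]
[0, 0, 10.6] [[323.7391 298.2516]]
[0, 0, 46.6] [[323.9747 270.0697]]
[ 0.6377 -0.0727  0.04  ]
shift [-118.   246.6   -2.3] rot [ 0.003 -0.    -0.001]
shift [-118.   246.6   -2.3] rot [ 0.003  0.    -0.355]
```

View pics/w5.png

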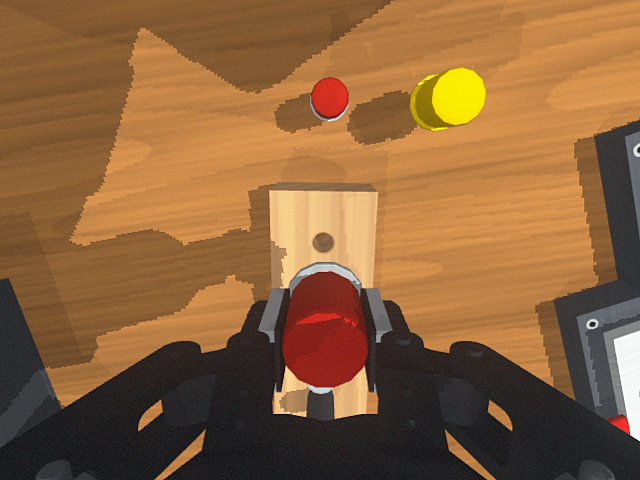

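```bash
python3 - <<'E'
from h import *
st=telemetry.get_state();p=imaging.camera_params("wrist");T=st["tcp_pos"];Rt=R.from_quat(st["orientation"],scalar_first=True)
th=np.linspace(0,2*np.pi,90)
for off in (0,1,2,3,4):
    for z,r in ((-33.4,15),(6.6,17)):
        C=np.c_[off+r*np.cos(th),r*np.sin(th),0*th+z]/1000
        u=proj(p,T+Rt.apply(C));print(off,z,"cols",u[:,0].min().round(1),u[:,0].max().round(1),"rows",u[:,1].min().round(1),u[:,1].max().round(1))
E
```

```text
0 -33.4 cols 277.7 368.9 rows 312.2 392.7
0 6.6 cols 284.2 363.3 rows 264.7 337.4
1 -33.4 cols 277.6 369.0 rows 309.4 390.2
1 6.6 cols 284.2 363.3 rows 262.4 335.3
2 -33.4 cols 277.5 369.1 rows 306.5 387.6
2 6.6 cols 284.1 363.4 rows 260.2 333.3
3 -33.4 cols 277.4 369.2 rows 303.6 385.1
3 6.6 cols 284.0 363.5 rows 257.9 331.3
4 -33.4 cols 277.3 369.3 rows 300.7 382.5
4 6.6 cols 284.0 363.5 rows 255.6 329.2
```

Emit:
step_arm([
  [[-10,40,-3],[0,0,0],20],
  [[-28,78,-3],[0,0,0],20],
  [[-46,114,-3],[0,0,0],20],
  [[-64,150,-3],[0,0,0],20],
  [[-82,184,-3],[0,0,0],20],
  [[-100,216,-3],[0,0,0],20],
  [[-114,240,-3],[0,0,0],20],
  [[-118,246,-3],[0,0,0],20],
])

```text
clock: 12.4
tcp_pos: [0.6395, -0.0696, 0.1495]
orientation: [-0.0, 0.072, 0.997, 0.002]
wrist_force: [-0.6, 0.1, -1.2]
finger_gap: 0.0281
grip_force: 80.4
```

Emit:
step_arm([
  [[0,0,0],[0,0,0],20],
  [[0,0,0],[0,0,0],20],
  [[0,0,0],[0,0,0],20],
])

```text
clock: 12.65
tcp_pos: [0.637, -0.0747, 0.1507]
orientation: [-0.0, 0.075, 0.997, 0.001]
wrist_force: [0.3, -0.9, 0.1]
finger_gap: 0.0281
grip_force: 80.4
```

```bash
python3 - <<'E'
from h import *
j=(.6275,-.0238,.2059)
hole=jig2w(j,[0,-49.6,40])[0];go([hole[0],hole[1],.15],np.pi-.148)
p=imaging.camera_params("wrist")
im=imaging.read_camera("wrist");cv2.imwrite("pics/w6.png",im[:,:,::-1])
a=.05;L=lambda x,r:[x,65-r*np.cos(a)+5*np.sin(a),35+r*np.sin(a)+5*np.cos(a)]
for P in (L(0,115),L(-55,137),L(-55,8),L(55,137),[-70,-85,30],[-62,-77,30]): print(P,proj(p,jig2w(j,[P]))[0])
E
```

```text
shift [-0.3  2.4  0.7] rot [ 0.002 -0.001 -0.002]
[0, np.float64(-49.60638409906773), np.float64(45.74135576810284)] [327.4912 241.0871]
[-55, np.float64(-71.57888982775698), np.float64(46.84089749205776)] [266.0054 176.0066]
[-55, np.float64(57.25989376319366), np.float64(40.393584656140256)] [456.4211 103.0191]
[55, np.float64(-71.57888982775698), np.float64(46.84089749205776)] [325.3212 320.8608]
[-70, -85, 30] [242.9231 159.4687]
[-62, -77, 30] [258.361  166.5032]
```

View pics/w6.png

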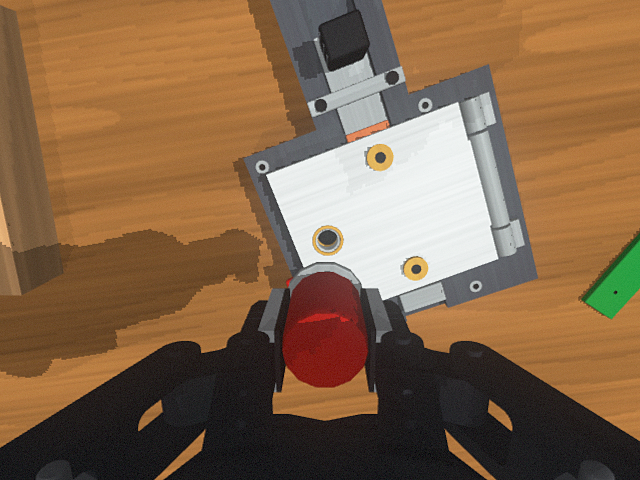

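The leaf hole is at (327.5,240) px, predicted (327.5,241). The pin sits about +1.5 mm in tool x in the hand. I align and descend.

Emit:
step_arm([
  [[-2,2,0],[0,0,0],20],
  [[-2,2,15],[0,0,0],20],
  [[-2,2,30],[0,0,0],20],
  [[-2,2,42],[0,0,0],20],
  [[-2,2,50],[0,0,0],20],
  [[-2,2,56],[0,0,0],20],
  [[-2,2,61],[0,0,0],20],
  [[-2,2,65],[0,0,0],20],
])

```text
clock: 13.37
tcp_pos: [0.6406, -0.0723, 0.0865]
orientation: [0.001, 0.075, 0.997, 0.001]
wrist_force: [-0.7, 1.0, -0.9]
finger_gap: 0.0283
grip_force: 80.4
```

Emit:
step_arm([
  [[0,0,0],[0,0,0],20],
  [[0,0,2],[0,0,0],20],
  [[0,0,4],[0,0,0],20],
  [[0,0,6],[0,0,0],20],
  [[0,0,8],[0,0,0],20],
  [[0,0,10],[0,0,0],20],
])

```text
clock: 13.87
tcp_pos: [0.6397, -0.0724, 0.0768]
orientation: [0.0, 0.074, 0.997, 0.0]
wrist_force: [-5.0, -2.8, 2.6]
finger_gap: 0.0283
grip_force: 80.7
```

```bash
python3 - <<'E'
from h import *
j=(.6275,-.0238,.2059)
st=telemetry.get_state();print(st["wrist_force"],st["ft_torque"])
hole=jig2w(j,[0,-50,40])[0];go([hole[0],hole[1],.0506],np.pi-.148)
E
```

```text
[-4.9894 -2.7689  2.5648] [-0.5409  1.1171 -0.033 ]
shift [ 1.9 -0.7 26.2] rot [ 0.001 -0.    -0.001]
```

Emit:
step_arm([
  [[1.2,-0.5,0],[0,0,0],20],
  [[1.2,-0.5,2],[0,0,0],20],
  [[1.2,-0.5,4],[0,0,0],20],
  [[1.2,-0.5,6],[0,0,0],20],
  [[1.2,-0.5,8],[0,0,0],20],
  [[1.2,-0.5,8],[0,0,0],20],
])

```text
clock: 14.37
tcp_pos: [0.6391, -0.0724, 0.068]
orientation: [0.0, 0.074, 0.997, 0.001]
wrist_force: [-1.2, -3.1, -0.3]
finger_gap: 0.0279
grip_force: 80.6
```

Emit:
step_arm([
  [[0.3,-0.5,2],[0,0,0],20],
  [[0.3,-0.5,4],[0,0,0],20],
  [[0.3,-0.5,6],[0,0,0],20],
  [[0.3,-0.5,8],[0,0,0],20],
  [[0.3,-0.5,10],[0,0,0],20],
  [[0.3,-0.5,12],[0,0,0],20],
  [[0.3,-0.5,12],[0,0,0],20],
])

```text
clock: 14.95
tcp_pos: [0.639, -0.0726, 0.0562]
orientation: [0.001, 0.074, 0.997, 0.001]
wrist_force: [-1.2, -1.3, -0.9]
finger_gap: 0.0281
grip_force: 80.6
```

Emit:
step_arm([
  [[0,0,1.5],[0,0,0],20],
  [[0,0,3],[0,0,0],20],
  [[0,0,4.5],[0,0,0],20],
  [[0,0,6],[0,0,0],20],
  [[0,0,7],[0,0,0],20],
  [[0,0,8],[0,0,0],20],
  [[0,0,8],[0,0,0],20],
  [[0,0,8],[0,0,0],20],
], grip_force=110)

```text
clock: 15.62
tcp_pos: [0.6391, -0.0729, 0.0507]
orientation: [0.001, 0.074, 0.997, 0.001]
wrist_force: [-5.8, -1.4, 11.7]
finger_gap: 0.0274
grip_force: 108.1
```

Emit:
step_arm([
  [[0.5,0,1],[0,0,0],20],
  [[0.5,0,2],[0,0,0],20],
  [[0.5,0,3],[0,0,0],20],
  [[0.5,0,4],[0,0,0],20],
  [[0.5,0,4],[0,0,0],20],
  [[0.5,0,4],[0,0,0],20],
])

```text
clock: 16.12
tcp_pos: [0.6392, -0.0729, 0.0505]
orientation: [0.003, 0.074, 0.997, 0.0]
wrist_force: [-12.6, -0.1, 32.5]
finger_gap: 0.0279
grip_force: 110.5
```

Emit:
step_arm([
  [[1,0,-0.5],[0,0,0],20],
  [[1,0,-0.5],[0,0,0],20],
  [[1,0,-0.5],[0,0,0],20],
  [[1,0,-0.5],[0,0,0],20],
  [[1,0,-0.5],[0,0,0],20],
  [[1,0,-0.5],[0,0,0],20],
])

```text
clock: 16.62
tcp_pos: [0.6391, -0.073, 0.0505]
orientation: [0.003, 0.074, 0.997, 0.0]
wrist_force: [-10.3, 0.5, 26.8]
finger_gap: 0.0279
grip_force: 110.4
```

```bash
python3 - <<'E'
from h import *
st=telemetry.get_state();print(st["wrist_force"],st["tcp_pos"],st["qvel"],st["grip_force"])
a=cv2.resize(imaging.read_camera("wrist")[60:420,140:540,::-1],(400,360));b=cv2.resize(imaging.read_camera("scene")[200:380,220:420,::-1],(400,360))
cv2.imwrite("pics/f7.png",np.hstack([a,b]))
E
```

```text
[-10.3417   0.4824  26.8374] [ 0.6391 -0.073   0.0505] [ 0.0018 -0.0017  0.002   0.0013 -0.0007  0.0007] 110.42650938034058
```

View pics/f7.png

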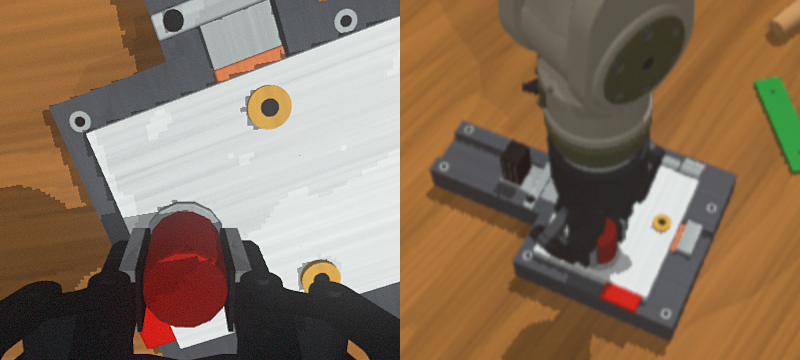

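The collar is seated on the shut leaf at (190,210), the strap end sits against the stop, and the pin is held with 27 N downward. I hand in.

```bash
python3 -c "
from workcell import env
print(env.hand_in())"
```

```text
the job is handed in; nothing more can be done
None
```

I handed the job in at about 16.7 s: the strap is home against the stop, the leaf is shut and the pin is seated through both holes, still gripped at about 110 N and pressed down with about 27 N; `hand_in` returned no verdict.

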